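# Load the printing jig and hold its sprung paper gripper open at the mark

### The job

Plug the printing block with the red lino face (not the blue one) into the slot of the wooden printing jig, fully home with its shoulders down on the board, and let go of it. Then pull the jig's sprung paper gripper out by its orange tab until its black pointer lines up with the yellow index, and keep holding it there: you finish still holding the tab, because the spring draws it back if you let go. Leave the yellow index as it is set, and leave the other things on the bench where they are.

Things in the scene. Friction and masses are not known exactly. Their poses are not given: they have to be found in the camera images.
- block: Wooden printing block, 44 mm tall, standing on its plug; origin: centre of the plug's underside, z up. Dark plug 36 mm (x) by 24 mm (y), 18 mm tall, lowest 3 mm stepped in 1.5 mm a side. Above it the head, 56 mm (x) by 38 mm (y), 26 mm tall, with a red lino face and a cream leaf on top. 60 to 130 g. Grip it across the 38 mm. May go in either way round.
- other_block: A block of the same shape and size with a blue face and a cream moon. Not to be used; the two blocks stand on either side of the jig, which on which side changes.
- socket (a point): Centre of the slot's mouth in the fixed pale wooden board (280 x 170 mm, top 32 mm above the bench; its centre 75 mm to -x of here). Slot 38.5 mm along x, 26.5 mm along y, 22 mm deep, edges chamfered 1.5 mm. z up; axes are the jig's: the paper gripper is pulled along -x, roughly towards the robot. Plug home: block origin 18 mm below this point, head 26 mm above board.
- pull_grip (a point): Upper middle of the gripper's orange upright tab, 72 mm above the bench, 94 mm to -x of the slot when in. Tab 12 mm thick (jig x), 30 mm wide (jig y), top 18 mm above this point, free all round to 28 mm below it, where the steel plate lies (116 mm wide in y, from 11 mm to -x to 39 mm to +x of here, its far 10 mm a bar 10 mm higher). Rails beside the plate are lower.
- pull (a joint): How far the paper gripper is pulled out, m: 0 in (where the spring keeps it), up to 0.10 at the stop. A spring draws it back with about 2.7 N at 0, growing by 0.9 N per 10 mm; it slides back when let go.
- pointer (a point): Tip of the thin black pointer on the left (+y) end of the gripper's plate; it moves with the gripper. 14 mm to +x of pull_grip, 70 mm to +y of it. Axes as the jig's.
- index_mark (a point): Nose tip of the yellow index, a 10 x 14 x 9 mm rider on the scale strip at the board's left (+y) edge. It marks how far to pull: 40 to 85 mm from where the pointer starts, different each time. Stiff, not to be shifted. Axes as the jig's; lined up when pointer and nose have the same position along the jig's x.
- ink_jar: Amber ink jar with black cap, 56 mm across, 65 mm tall; origin under its centre. Bystander.
- baren: Cream hand press pad, 96 mm across, with a wooden bar handle, 54 mm tall; origin under its centre. Bystander.
- gouge: Lino gouge with a wooden handle, 140 mm long, lying on the bench along its x; origin near its middle. Bystander.
- black_marker: Marker pen, white with a black cap, 130 mm long, lying along its x; origin under its middle. Bystander.
Not all that is in view belongs to the job. Leave any green look-alike of the block alone.

How it is judged:
On the way, in this order (a step that is already met when the one before it is completed fails the run):
1. the red block is plugged fully home in the slot and let go (horizontal distance between block and socket below 0.0035 m and z of block in the frame of socket below -0.0155 m and angle between the x axis of block and the x axis of socket, either way round below 0.09 rad and angle between block's own z axis and vertical below 0.08 rad and contact force between the fingers and block below 0.1 N), for 0.2 s.
2. the paper gripper is pulled out by the fingers to the yellow index (x of pointer in the frame of index_mark between -0.005 and 0.005 m and contact force between the fingers and pull above 1.5 N), for 0.2 s.
At the end, for the whole second after the job is handed in: Red block in the slot (within 3.5 mm sideways, 15.5 of 18 mm deep, within 0.09 rad, tilt under 0.08 rad), not touched by the fingers; pointer within 5 mm of the yellow index, slower than 10 mm/s, tab held by the fingers (over 1.5 N), no block against it (all of step 1 and all of step 2 and velocity of joint pull between -0.01 and 0.01 m/s and contact force between pull and block below 0.2 N and contact force between pull and other_block below 0.2 N); the arm keeps its last pose, push and grip.
It fails at once if a bystander is shifted more than 30 mm (distance of any of other_block, ink_jar, baren, gouge, black_marker from where it was at the start of the episode above 0.03 m).
It fails at once if the yellow index is shifted more than 4 mm (distance of index_mark from where it was at the start of the episode above 0.004 m).
It also fails if it takes over 59 s, if anything falls off the work surface, if the arm or the gripper's body presses on something with over 40 N, if the wrist force passes 120 N, or if a joint passes its speed limit or range.

### The arm

A 6-joint arm with a two-finger parallel gripper is mounted at the origin on the work surface. World frame = base frame: x ahead of the robot, y to its left, z up, the work surface at z = 0. Lengths are in m, angles in rad, forces in N, time in s.
With the tool pointing down it reaches from about 0.4 to 0.925 m from the base axis. Payload 3.4 kg.
Tool frame: the origin (TCP) lies midway between the tips of the shut fingers; the grasp point (between the pads) lies behind it (arm.grasp_offset is the z of the grasp point in the tool frame, in m); z points along the fingers, y is the line along which they close (so a half turn about z gives the same grasp; the last joint's range is limited). The gripper opens to 85 mm and grips with 20 to 120 N. Pads are 22 mm wide; open, the fingers measure 114 mm over their backs; the gripper's body (76 mm by 85 mm) begins 54 mm behind the grasp point. The pads swing forward as they close: fully open they stand 13 mm farther back than shut.
Start: joints at [1.254, 0.307, 1.506, -0, 1.328, -0.073], TCP at [0.138, 0.558, 0.231] pointing down, gripper open.
Joint ranges: [-3.12, 3.12], [-1.05, 2.28], [0.14, 2.33], [-1.42, 4.57], [0.1, 2.73], [-2.68, 2.68]. Speed limits (rad/s): [2.57, 2.57, 3.14, 3.14, 3.14, 3.14].

### API

Orientations are given as a unit quaternion [w, x, y, z].
In Python, from plant import arm, vision, close_job gives the robot as it stands.
- The arm moves only by the tool move_arm, never from a script. Its argument "series" is a list that holds one entry, the list of rows, each a list of 6 numbers: the shift along the tool's x, y, z in mm, then the turn, a rotation vector about the tool's x, y, z in rad. A call has 1 to 8 rows; each row shifts and turns the commanded pose from where the row before left it, along the tool's axes as they then stand; what a row does not reach is not made up. A row lasts 1/10 s, in which the tool goes at most 50 mm and 8.59 degrees, less where a joint would pass 70% of its speed; a pose out of reach is approached as far as the arm can. A call with a gripper value outside its range is refused whole. "fingers" is the opening, from 0 (shut) to 1 (fully open), set as the call begins (left out, the last holds). The fingers move at their own pace and stop on an object; the grip force is fixed at half the most. Time passes only in rows, so rows that do not move let the fingers close. It gives the time, the measured TCP pose, the force, the opening and the grip force at its end, in the units of the state.
- arm.observe(): the state, without advancing time (a new reading comes with each control period).
- vision.read_camera(name): name is "scene" or "side" or "wrist"; returns a dict with "color" (400x640x3 uint8, red, green, blue), "fx", "fy", "cx", "cy" (pixels), "dist_coeffs" ([k1, k2, p1, p2, k3] as OpenCV has them; the pictures are not rectified), "eye" and "orientation" of the camera in the world; the wrist camera has in their place "mount" (4x4, takes a point from camera to tool coordinates, whose origin is the TCP and whose axes are the flange's). Camera axes: x right, y down, z forward; pixel columns grow to the right and rows downward; lengths in m; the calibration is good to about 2 mm. A picture is of the moment at which its call begins: read the wrist's pose just before it. There is no depth.
- close_job(): hands the job in; it is judged then, once.
The state is a dict: "t": time; "q": joint angles; "joint_velocities": joint speeds; "effort": joint torques, N m; "ee_pos": TCP position; "tcp_rot": TCP orientation; "force": force on the tool from outside, world axes, zero at the start; "torque": the same for the moment, N m; "opening": finger opening in m; "grasp_force": force on a finger pad.
Only numpy, scipy, OpenCV 4.12 (cv2) and the standard library are available. Lean on these libraries where they do the work, as an engineer would, in place of code of your own. Each camera call takes 0.05 s, during which the arm holds its last target. There are 200 camera calls.

## Working session

There is one attempt and no reset: what is moved stays moved. The work goes in short steps, Python scripts to look and compute and a tool call to move; the robot and the scene stay as the last step left them, time stands still between calls to the robot, and variables do not carry over. Pictures are saved under pics/ and viewed, at most 12 in all, crops included, and the job is handed in when it is done.

Besides the shell and the picture viewer there is one more tool, called after ">>>" as a command line: name --argument value ..., lists and objects as JSON in quotes. move_arm: Moves the arm, as the interface text tells. Its arguments: {"type":"object","properties":{"series":{"type":"array","items":{"type":"array","items":{"type":"array","items":{"type":"number"}}}},"fingers":{"type":"number"}},"required":["series"]}

```bash
mkdir -p pics; ls; python3 - <<'E'
from plant import arm, vision
import cv2,pickle
d={}
for n in ("scene","side","wrist"):
    s=arm.observe();c=vision.read_camera(n);d[n]=(s,c)
    cv2.imwrite(f"pics/{n}0.png",c["color"][...,::-1])
    print(n,{k:v for k,v in c.items() if k!="color"})
print(s, arm.grasp_offset)
pickle.dump(d,open("d0.pkl","wb"))
E
```

```text
pics
scene {'fx': 476.7215127066536, 'fy': 476.7215127066536, 'cx': 323.84502342134545, 'cy': 203.34662367373286, 'dist_coeffs': array([-0.13115643,  0.        ,  0.        ,  0.        ,  0.        ]), 'eye': array([1.46501826, 0.77768938, 1.1991563 ]), 'orientation': array([-0.1752163 ,  0.39519242,  0.83127116, -0.34944308])}
side {'fx': 362.324226521345, 'fy': 362.324226521345, 'cx': 319.0621058280765, 'cy': 199.7220270337989, 'dist_coeffs': array([-0.04398057,  0.        ,  0.        ,  0.        ,  0.        ]), 'eye': array([ 0.48637333, -0.64507643,  0.69681396]), 'orientation': array([-0.41256117,  0.90957526, -0.04397192,  0.02307796])}
wrist {'fx': 295.9439838591025, 'fy': 295.9439838591025, 'cx': 320.1421881337933, 'cy': 194.07886302029902, 'dist_coeffs': array([-0.0200374,  0.       ,  0.       ,  0.       ,  0.       ]), 'mount': array([[-8.77780061e-05, -9.65941413e-01, -2.58760854e-01,
         6.67635289e-02],
       [ 9.99999983e-01, -4.34408904e-05, -1.77061750e-04,
        -9.30222639e-04],
       [ 1.59790475e-04, -2.58760865e-01,  9.65941400e-01,
        -1.41770990e-01],
       [ 0.00000000e+00,  0.00000000e+00,  0.00000000e+00,
         1.00000000e+00]])}
{'t': 0.1, 'q': array([ 1.25451394e+00,  3.07468428e-01,  1.50757096e+00, -2.80666562e-05,
        1.32842828e+00, -7.35305142e-02]), 'joint_velocities': array([-0.00064003, -0.00186555, -0.00414563, -0.00113902,  0.00067445,
        0.00117485]), 'effort': array([ 1.33074309e-04, -4.58529460e+01, -2.52607083e+01, -9.54757093e-05,
        5.54380604e-03, -9.80012743e-06]), 'ee_pos': array([0.138062  , 0.55750476, 0.23047958]), 'tcp_rot': array([-1.68209720e-04,  1.21074724e-01,  9.92642953e-01, -9.22395927e-04]), 'force': array([-0.4832784 , -0.50497759, -0.46114024]), 'torque': array([ 0.08226329, -0.02969763,  0.03411535]), 'grasp_force': 0.0, 'opening': 0.0855518695926017} -0.0187
```

View pics/scene0.png

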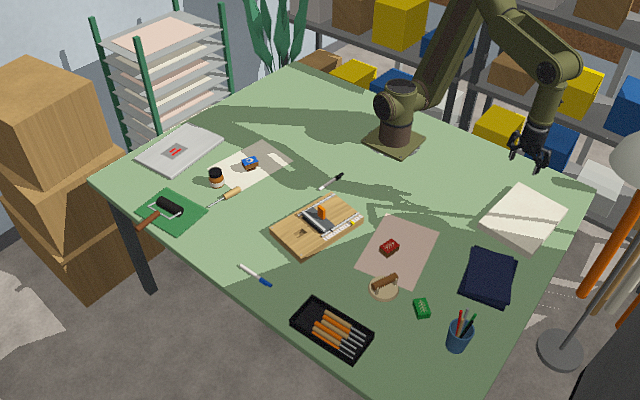

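View pics/side0.png

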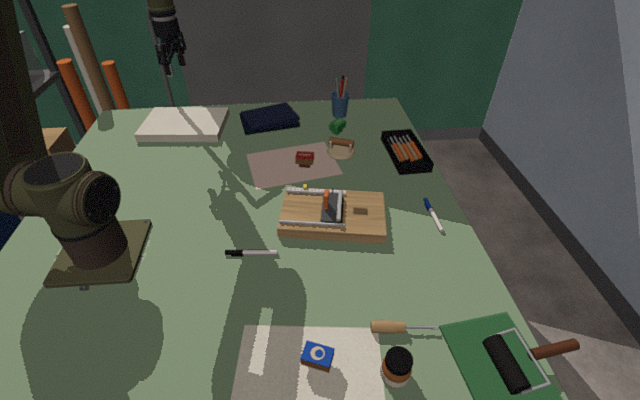

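The scene view shows the red block at about (390,247), the jig at about (318,225) with its orange tab at (321,211), and the baren at (384,287). The side view has the red block at (305,158), the tab at (326,200) and the slot at (360,211). Next I'll get rough positions.

```bash
cat > h.py <<'E'
import numpy as np, cv2
from scipy.spatial.transform import Rotation as R
def quat(q): return R.from_quat([q[1],q[2],q[3],q[0]])
def campose(c,s=None):
    if "eye" in c: return quat(c["orientation"]).as_matrix(), np.array(c["eye"])
    Rt=quat(s["tcp_rot"]).as_matrix(); M=c["mount"]
    return Rt@M[:3,:3], Rt@M[:3,3]+s["ee_pos"]
def K(c): return np.array([[c["fx"],0,c["cx"]],[0,c["fy"],c["cy"]],[0,0,1.]])
def rays(c,s,px):
    u=cv2.undistortPoints(np.array(px,float).reshape(-1,1,2),K(c),c["dist_coeffs"])[:,0]
    Rc,e=campose(c,s); return e,(Rc@np.c_[u,np.ones(len(u))].T).T
def plane(c,s,px,z):
    e,d=rays(c,s,px); return e+d*((z-e[2])/d[:,2])[:,None]
def proj(c,s,P):
    Rc,e=campose(c,s); X=(np.atleast_2d(P)-e)@Rc
    return cv2.projectPoints(X,np.zeros(3),np.zeros(3),K(c),c["dist_coeffs"])[0][:,0]
def mask(img,lo,hi):
    return cv2.inRange(cv2.cvtColor(img,cv2.COLOR_RGB2HSV),np.array(lo),np.array(hi))
def blobs(m,amin=20):
    cs,_=cv2.findContours(m,cv2.RETR_EXTERNAL,cv2.CHAIN_APPROX_NONE)
    return sorted([c for c in cs if cv2.contourArea(c)>amin],key=cv2.contourArea,reverse=True)
def redmask(im): return mask(im,(0,150,60),(6,255,255))|mask(im,(174,150,60),(180,255,255))
E
python3 - <<'E'
from h import *; import pickle
d=pickle.load(open("d0.pkl","rb"))
for n,pts in (("scene",[(390,247,.044),(321,210,.072),(301,232,.032),(384,287,.03),(422,308,.04)]),("side",[(305,155,.044),(326,198,.072),(360,211,.032),(341,150,.03)])):
    s,c=d[n]
    for u,v,z in pts: print(n,(u,v),plane(c,s,[(u,v)],z).round(3))
E
```

```text
scene (390, 247) [[0.543 0.331 0.044]]
scene (321, 210) [[0.575 0.072 0.072]]
scene (301, 232) [[0.666 0.061 0.032]]
scene (384, 287) [[0.677 0.399 0.03 ]]
scene (422, 308) [[0.676 0.531 0.04 ]]
side (305, 155) [[0.541 0.316 0.044]]
side (326, 198) [[0.58  0.07  0.072]]
side (360, 211) [[0.671 0.054 0.032]]
side (341, 150) [[0.663 0.356 0.03 ]]
```

>>> move_arm --series '[[[-44,-15,-2,0,0,0],[-44,-15,-2,0,0,0],[-44,-15,-2,0,0,0],[-44,-15,-2,0,0,0],[-44,-15,-2,0,0,0],[-44,-15,-2,0,0,0],[-44,-15,-2,0,0,0],[-44,-15,-2,0,0,0]]]'

```text
t: 0.95
ee_pos: [0.4523, 0.3556, 0.2472]
tcp_rot: [-0.0, 0.121, 0.993, -0.0]
force: [-0.1, 0.9, 0.9]
opening: 0.0855
grasp_force: 0.0
```

>>> move_arm --series '[[[-44,-15,0,0,0,0],[-44,-11,0,0,0,0],[0,0,0,0,0,0],[0,0,0,0,0,0],[0,0,0,0,0,0]]]'

```text
t: 1.45
ee_pos: [0.5292, 0.3108, 0.2468]
tcp_rot: [-0.001, 0.121, 0.993, -0.0]
force: [-0.2, 1.2, 0.7]
opening: 0.0856
grasp_force: 0.0
```

```bash
cat > look.py <<'E'
import sys,pickle,cv2
from plant import arm,vision
from h import *
s=arm.observe();c=vision.read_camera("wrist")
pickle.dump((s,c),open(f"{sys.argv[1]}.pkl","wb"))
cv2.imwrite(f"pics/{sys.argv[1]}.png",c["color"][...,::-1])
print(s["t"],s["ee_pos"].round(4),s["tcp_rot"].round(4),s["force"].round(2),s["opening"])
E
python3 look.py w1
```

```text
1.45 [0.5292 0.3108 0.2468] [-8.000e-04  1.210e-01  9.927e-01 -2.000e-04] [-0.19  1.24  0.72] 0.08557456119161186
```

View pics/w1.png

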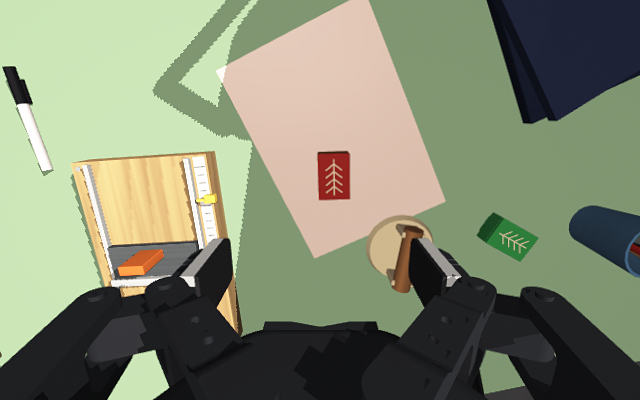

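The wrist view shows the red block's top at (334,175), its long side along tool x. The baren is at (400,250), the orange tab at (141,262) and the yellow index at (207,199). I'll measure the block and jig from this picture.

```bash
python3 - <<'E'
from h import *; import pickle
s,c=pickle.load(open("w1.pkl","rb")); im=c["color"]
b=blobs(redmask(im))
for q in b[:3]: print(cv2.minAreaRect(q),cv2.boundingRect(q))
x,y,w,h=cv2.boundingRect(b[0])
hsv=cv2.cvtColor(im,cv2.COLOR_RGB2HSV)
print(hsv[y-2:y+h+2:3,334].tolist()); print(hsv[180,x-2:x+w+2:2].tolist())
P=plane(c,s,b[0][:,0],.044)
r=cv2.minAreaRect((P[:,:2]*1000).astype(np.float32)); print("block mm",r, cv2.boxPoints(r))
for nm,lo,hi,z in(("tab",(5,180,120),(14,255,255),.09),("yel",(20,180,150),(30,255,255),.04)):
    for q in blobs(mask(im,lo,hi),8)[:4]: print(nm,cv2.boundingRect(q),cv2.contourArea(q),plane(c,s,[q[:,0].mean(0)],z).round(4))
m=mask(im,(8,30,150),(22,140,255))
for q in blobs(m)[:3]:
    print("cream",cv2.boundingRect(q)); P=plane(c,s,q[:,0],.02); print(cv2.minEnclosingCircle((P[:,:2]*1000).astype(np.float32)))
E
```

```text
((333.2573547363281, 175.82369995117188), (46.01084518432617, 30.514846801757812), 88.69805145263672) (318, 153, 32, 47)
((635.6323852539062, 248.77943420410156), (11.147406578063965, 6.859943389892578), 30.963754653930664) (630, 244, 10, 11)
[[11, 81, 145], [1, 203, 153], [1, 203, 148], [9, 108, 186], [11, 95, 190], [10, 104, 189], [13, 89, 192], [18, 68, 210], [15, 79, 197], [16, 78, 200], [15, 81, 198], [15, 77, 201], [19, 66, 213], [16, 77, 203], [16, 74, 204], [1, 209, 144], [4, 121, 166]]
[[12, 51, 223], [3, 141, 157], [1, 204, 146], [1, 203, 146], [1, 203, 146], [1, 206, 146], [1, 207, 144], [5, 155, 156], [13, 89, 191], [18, 68, 210], [11, 96, 189], [2, 190, 148], [1, 204, 145], [1, 204, 145], [1, 202, 145], [1, 201, 146], [1, 211, 145], [11, 61, 200]]
block mm ((535.7966918945312, 324.1338806152344), (36.332637786865234, 55.60500717163086), 78.4340591430664) [[504.91644 311.9107 ]
 [559.3924  300.76215]
 [566.67694 336.35706]
 [512.201   347.5056 ]]
tab (120, 250, 43, 25) 489.0 [[0.5705 0.0928 0.09  ]]
tab (119, 272, 14, 4) 14.5 [[0.5796 0.0677 0.09  ]]
cream (222, 0, 223, 275)
((519.5313720703125, 342.5807189941406), 175.12147521972656)
cream (71, 151, 157, 136)
((545.802734375, 79.38800048828125), 129.49818420410156)
cream (217, 273, 21, 58)
((686.0924682617188, 143.39791870117188), 47.205238342285156)
```

Block is at (0.536, 0.324), yaw −0.202, measured 55.6×36.3 mm, which agrees with the given size. Before grasping it, I'll look at the jig from above.

>>> move_arm --series '[[[-26,-33,-4,0,0,0],[-26,-33,-4,0,0,0],[-26,-33,-4,0,0,0],[-26,-33,-4,0,0,0],[-26,-33,-4,0,0,0],[-26,-33,-4,0,0,0],[0,0,0,0,0,0],[0,0,0,0,0,0]]]'

```text
t: 2.3
ee_pos: [0.6335, 0.0814, 0.2714]
tcp_rot: [-0.0, 0.121, 0.993, 0.0]
force: [-0.9, 0.7, 1.0]
opening: 0.0854
grasp_force: 0.0
```

```bash
python3 look.py w2
```

```text
2.3 [0.6335 0.0814 0.2714] [-3.000e-04  1.213e-01  9.926e-01  3.000e-04] [-0.89  0.73  0.99] 0.08542377136492221
```

View pics/w2.png

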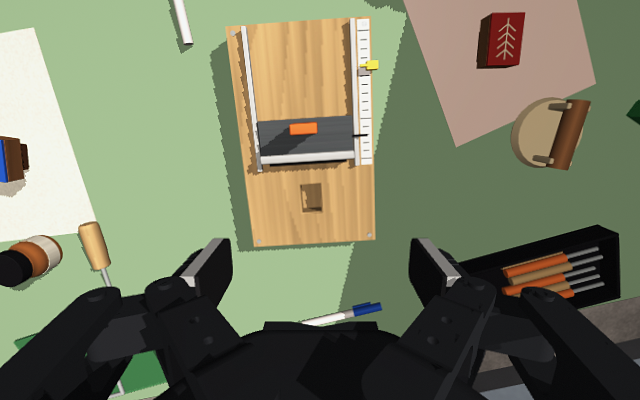

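This shows the jig from above: slot at (312,197), board corners near (226,27), (370,17), (375,240) and (249,246). The orange tab's top is at (303,129), the black pointer at about (358,135) and the yellow index at (370,66). I'll zoom in and measure.

```bash
python3 - <<'E'
from h import *; import pickle
s,c=pickle.load(open("w2.pkl","rb")); im=c["color"]; hsv=cv2.cvtColor(im,cv2.COLOR_RGB2HSV)
cv2.imwrite("pics/crop2.png",cv2.resize(np.hstack([im[40:160,340:390],im[170:220,:][:, 290:340].repeat(1,0) if 0 else np.vstack([im[170:225,290:340],im[110:175,285:335]])])[...,::-1],None,fx=5,fy=5,interpolation=cv2.INTER_NEAREST))
wood=mask(im,(10,50,120),(22,200,255))
b=[q for q in blobs(wood,2000)]
for q in b[:3]:
    r=cv2.boundingRect(q)
    if 200<r[0]<330:
        P=plane(c,s,q[:,0],.032); print("board",r,cv2.minAreaRect((P[:,:2]*1000).astype(np.float32)))
g=cv2.cvtColor(im,cv2.COLOR_RGB2GRAY); sub=g[175:220,290:335]
print(sub[22,::1].tolist()); print(sub[:,22].tolist())
m=np.zeros_like(g); m[175:220,290:335]=(sub<125)*255
q=blobs(m)[0]; P=plane(c,s,q[:,0],.032); print("slot",cv2.boundingRect(q),cv2.minAreaRect((P[:,:2]*1000).astype(np.float32)))
for nm,lo,hi,z in(("tab",(5,180,120),(14,255,255),.09),("yel",(20,150,120),(33,255,255),.041)):
    for q in blobs(mask(im,lo,hi),8):
        r=cv2.boundingRect(q)
        if 280<r[0]<390 and r[1]<200: print(nm,r,cv2.contourArea(q),cv2.minAreaRect((plane(c,s,q[:,0],z)[:,:2]*1000).astype(np.float32)))
E
```

```text
board (226, 16, 149, 231) ((596.5194091796875, 71.5964584350586), (170.10426330566406, 279.5643005371094), 79.71885681152344)
[176, 174, 173, 173, 173, 171, 169, 167, 166, 172, 163, 120, 141, 179, 176, 176, 157, 101, 103, 103, 102, 103, 105, 106, 105, 100, 98, 98, 99, 99, 96, 114, 154, 172, 167, 163, 162, 160, 162, 170, 183, 188, 186, 188, 188]
[180, 180, 181, 181, 181, 181, 182, 181, 154, 106, 103, 105, 105, 106, 105, 105, 105, 104, 104, 105, 105, 105, 105, 105, 104, 105, 105, 104, 104, 105, 105, 104, 81, 47, 69, 91, 116, 153, 165, 171, 170, 170, 170, 171, 170]
slot (300, 183, 22, 29) ((669.5328369140625, 59.29212188720703), (27.326698303222656, 39.14971923828125), 80.6110610961914)
tab (289, 122, 28, 13) 275.0 ((577.271728515625, 75.2415771484375), (29.124006271362305, 11.952391624450684), 79.74298095703125)
yel (360, 61, 18, 9) 85.0 ((527.0234985351562, 165.26318359375), (19.916135787963867, 8.70080852508545), 78.70404052734375)
```

View pics/crop2.png

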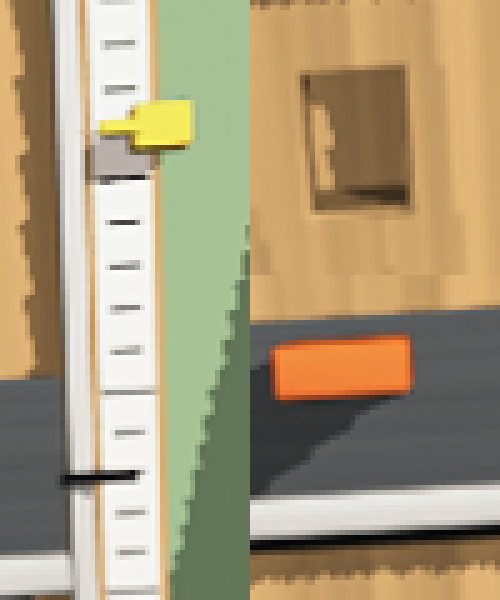

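```bash
python3 - <<'E'
from h import *; import pickle
s,c=pickle.load(open("w2.pkl","rb"))
a=-.1795; X=np.array([np.cos(a),np.sin(a)]);Y=np.array([-X[1],X[0]])
for z in(.034,.038,.042):
    P=plane(c,s,[(368,134.6),(360,65.5)],z)[:,:2]; D=P[0]-P[1]; print(z,P.round(4),D@X,D@Y, P[0]-np.array([.6035,.1416]))
# move from here to above block
t=quat(s["tcp_rot"]).as_matrix()
d=np.array([.5358,.3241,.10])-s["ee_pos"]; print((t.T@d*1000).round(1))
E
```

```text
0.034 [[0.6061 0.1495]
 [0.5243 0.1566]] 0.08180507772859191 0.00757644894138534 [0.00264985 0.00785539]
0.038 [[0.6058 0.1489]
 [0.5248 0.156 ]] 0.08094207769287567 0.007496521437022955 [0.00225321 0.00729634]
0.042 [[0.6054 0.1483]
 [0.5252 0.1553]] 0.08007907765715942 0.007416593932660542 [0.00185657 0.0067373 ]
[153.2 211.9 171.6]
```

>>> move_arm --series '[[[25,35,15,0,0,0],[25,35,15,0,0,0],[25,35,15,0,0,0],[25,35,15,0,0,0],[25,35,15,0,0,0],[25,35,15,0,0,0],[3,2,40,0,0,-0.041],[0,0,32,0,0,0]]]' --fingers 1

```text
t: 3.15
ee_pos: [0.5332, 0.3274, 0.1085]
tcp_rot: [-0.0, 0.097, 0.995, 0.0]
force: [-0.3, -0.5, -0.5]
opening: 0.0853
grasp_force: 0.0
```

>>> move_arm --series '[[[0,0,0,0,0,0],[0,0,0,0,0,0],[0,0,0,0,0,0]]]'

```text
t: 3.45
ee_pos: [0.5374, 0.3247, 0.1113]
tcp_rot: [0.001, 0.1, 0.995, 0.001]
force: [0.4, -0.0, 0.2]
opening: 0.0854
grasp_force: 0.0
```

```bash
python3 look.py w3; python3 - <<'E'
from h import *; import pickle
s,c=pickle.load(open("w3.pkl","rb")); im=c["color"]
b=blobs(redmask(im))[0]; print(cv2.boundingRect(b))
P=plane(c,s,b[:,0],.044); r=cv2.minAreaRect((P[:,:2]*1000).astype(np.float32)); print(r)
t=quat(s["tcp_rot"]).as_matrix(); print("tool x yaw deg",np.degrees(np.arctan2(t[1,0],t[0,0]))-180)
print(t.T@(np.array([r[0][0]/1000,r[0][1]/1000,.018])-s["ee_pos"])*1000)
E
```

```text
3.45 [0.5374 0.3247 0.1113] [0.0014 0.1004 0.9949 0.001 ] [ 0.41 -0.04  0.21] 0.08543675099917455
(295, 169, 52, 73)
((536.0383911132812, 324.2567138671875), (36.94340515136719, 55.67841339111328), 77.79476165771484)
tool x yaw deg -11.526143899350416
[ 1.53136759 -0.89519823 93.33436339]
```

The close view gives the same block position and heading within 1 mm and 1°. I'll go down and grip it.

>>> move_arm --series '[[[1.5,-0.9,35,0,0,0],[0,0,30,0,0,0],[0,0,18,0,0,0],[0,0,10,0,0,0],[0,0,0,0,0,0],[0,0,0,0,0,0]]]'

```text
t: 4.1
ee_pos: [0.5361, 0.3233, 0.0177]
tcp_rot: [0.001, 0.101, 0.995, 0.001]
force: [0.3, 0.1, -0.5]
opening: 0.0855
grasp_force: 0.0
```

>>> move_arm --series '[[[0,0,0,0,0,0],[0,0,0,0,0,0],[0,0,0,0,0,0],[0,0,0,0,0,0],[0,0,0,0,0,0],[0,0,0,0,0,0],[0,0,0,0,0,0],[0,0,0,0,0,0]]]' --fingers 0

```text
t: 4.9
ee_pos: [0.5356, 0.3234, 0.0173]
tcp_rot: [0.001, 0.101, 0.995, 0.001]
force: [-0.4, 0.2, 6.7]
opening: 0.0369
grasp_force: 61.0
```

>>> move_arm --series '[[[0,0,-15,0,0,0],[0,0,-35,0,0,0],[0,0,-45,0,0,0],[0,0,-25,0,0,0],[0,0,0,0,0,0],[0,0,0,0,0,0]]]'

```text
t: 5.5
ee_pos: [0.5346, 0.3228, 0.1364]
tcp_rot: [0.0, 0.101, 0.995, 0.0]
force: [0.3, -1.0, -1.6]
opening: 0.037
grasp_force: 60.2
```

```bash
python3 look.py w4; python3 - <<'E'
from h import *; import pickle
s,c=pickle.load(open("w4.pkl","rb")); im=c["color"]
b=blobs(redmask(im))[0]; print(cv2.boundingRect(b))
t=quat(s["tcp_rot"]).as_matrix()
P=plane(c,s,b[:,0],s["ee_pos"][2]-.0175+.044); L=(P-s["ee_pos"])@t*1000
print("in tool",cv2.minAreaRect(L[:,:2].astype(np.float32)))
a=-.1795
d=np.array([.6700,.0587])-s["ee_pos"][:2]; print("to socket, tool",t.T@np.r_[d*1000,0]); print("tool yaw",np.arctan2(t[1,0],t[0,0])-np.pi, "want",a)
E
```

```text
5.5 [0.5346 0.3228 0.1364] [1.000e-04 1.007e-01 9.949e-01 1.000e-04] [ 0.29 -1.02 -1.56] 0.03696153831046929
(275, 214, 91, 113)
in tool ((0.29206085205078125, -0.9221286773681641), (54.40462112426758, 37.412384033203125), 0.14567811787128448)
to socket, tool [-1.85540249e+02 -2.31616592e+02  3.65021931e-03]
tool yaw -0.20176502256095574 want -0.1795
```

View pics/w4.png

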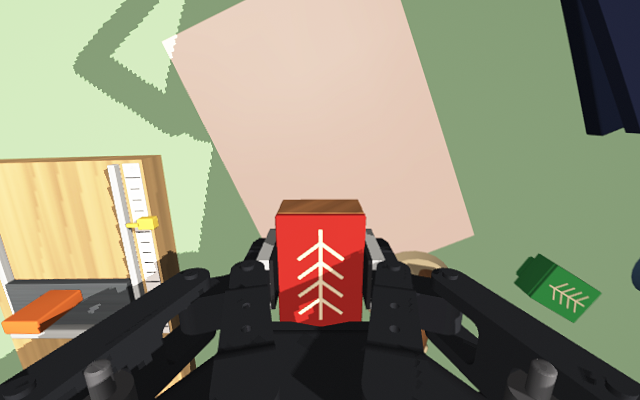

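The red block is held squarely, its top at (320,270) between the pads. Next I'll carry it over the slot.

>>> move_arm --series '[[[-15,-20,0,0,0,0],[-27,-34,0,0,0,0],[-27,-34,0,0,0,0],[-27,-34,0,0,0,0],[-27,-34,0,0,0,0],[-27,-34,0,0,0,0],[-20,-24,0,0,0,0],[-15.5,-17,0,0,0,-0.022]]]'

```text
t: 6.35
ee_pos: [0.6695, 0.0567, 0.1333]
tcp_rot: [-0.002, 0.091, 0.996, -0.001]
force: [0.2, 0.2, -0.6]
opening: 0.0371
grasp_force: 60.3
```

>>> move_arm --series '[[[0,0,15,0,0,0],[0,0,15,0,0,0],[0,0,10,0,0,0],[0,0,0,0,0,0],[0,0,0,0,0,0],[0,0,0,0,0,0]]]'

```text
t: 6.95
ee_pos: [0.6707, 0.0598, 0.0967]
tcp_rot: [0.0, 0.09, 0.996, 0.0]
force: [-0.5, -0.4, -0.0]
opening: 0.0366
grasp_force: 60.3
```

```bash
python3 look.py w5; python3 - <<'E'
from plant import vision
from h import *; import pickle
s,c=pickle.load(open("w5.pkl","rb"))
t=quat(s["tcp_rot"]).as_matrix()
print("off tool",t.T@((np.array([.670,.0593,s["ee_pos"][2]])-s["ee_pos"])*1000),"yaw",np.arctan2(t[1,0],t[0,0])-np.pi)
ims=[]
for n,z in(("scene",(250,350,190,260)),("side",(265,400,160,250))):
    c=vision.read_camera(n); pickle.dump(c,open(n+"5.pkl","wb")); im=c["color"]; x0,x1,y0,y1=z
    ims.append(cv2.resize(im[y0:y1,x0:x1],(780,300 if n=="scene" else 300),interpolation=cv2.INTER_CUBIC) if 0 else cv2.resize(im[y0:y1,x0:x1],None,fx=3.9,fy=3.9,interpolation=cv2.INTER_CUBIC))
h=max(i.shape[0] for i in ims); w=min(400,400)
ims=[cv2.copyMakeBorder(i,0,h-i.shape[0],0,0,cv2.BORDER_CONSTANT) for i in ims]
o=np.hstack(ims); o=cv2.resize(o,None,fx=790/o.shape[1],fy=790/o.shape[1]); cv2.imwrite("pics/ss5.png",o[...,::-1]); print(o.shape)
E
```

```text
6.95 [0.6707 0.0598 0.0967] [3.00e-04 8.95e-02 9.96e-01 1.00e-04] [-0.48 -0.42 -0.01] 0.03661625309415278
off tool [ 5.60615805e-01 -5.77918166e-01 -4.75687620e-04] yaw -0.17933351499315098
(303, 790, 3)
```

View pics/ss5.png

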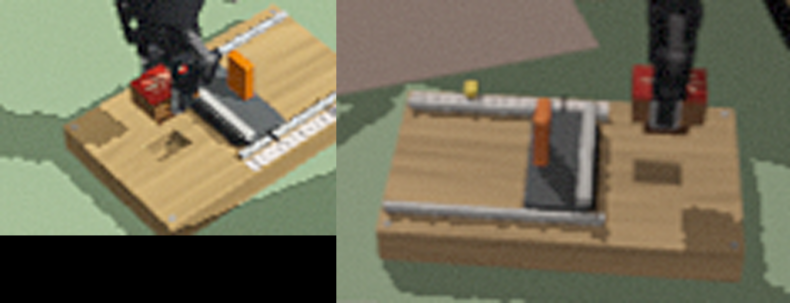

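The block hangs above the slot, lined up in both views: block at (155,90) and slot at (170,143) in the scene crop, slot at (657,172) in the side crop. I'll lower it in steps and watch the force.

>>> move_arm --series '[[[0.5,-0.5,20,0,0,0],[0,0,18,0,0,0],[0,0,5,0,0,0],[0,0,4,0,0,0],[0,0,3,0,0,0],[0,0,3,0,0,0],[0,0,0,0,0,0],[0,0,0,0,0,0]]]'

```text
t: 7.9
ee_pos: [0.6701, 0.059, 0.0437]
tcp_rot: [0.0, 0.09, 0.996, 0.0]
force: [-0.8, -0.2, -1.0]
opening: 0.0371
grasp_force: 60.4
```

>>> move_arm --series '[[[0,0,3,0,0,0],[0,0,3,0,0,0],[0,0,2,0,0,0],[0,0,2,0,0,0],[0,0,1,0,0,0],[0,0,1,0,0,0],[0,0,0,0,0,0],[0,0,0,0,0,0]]]'

```text
t: 8.7
ee_pos: [0.6699, 0.059, 0.0314]
tcp_rot: [0.0, 0.09, 0.996, 0.0]
force: [0.1, 1.2, -1.2]
opening: 0.0369
grasp_force: 60.5
```

>>> move_arm --series '[[[0,0,0.7,0,0,0],[0,0,0.6,0,0,0],[0,0,0,0,0,0],[0,0,0,0,0,0]]]'

```text
t: 9.1
ee_pos: [0.6699, 0.059, 0.0313]
tcp_rot: [0.0, 0.09, 0.996, 0.0]
force: [-2.4, -1.0, 6.5]
opening: 0.037
grasp_force: 61.3
```

Contact at the expected height, so the shoulders are down. Now I'll release and back off.

>>> move_arm --series '[[[0,0,-1,0,0,0],[0,0,0,0,0,0],[0,0,0,0,0,0],[0,0,0,0,0,0],[0,0,0,0,0,0],[0,0,0,0,0,0],[0,0,0,0,0,0],[0,0,0,0,0,0]]]' --fingers 1

```text
t: 9.9
ee_pos: [0.6697, 0.059, 0.031]
tcp_rot: [-0.0, 0.09, 0.996, -0.0]
force: [-0.1, -0.0, -0.3]
opening: 0.0852
grasp_force: 0.0
```

>>> move_arm --series '[[[0,0,-20,0,0,0],[0,0,-40,0,0,0],[0,0,-45,0,0,0],[0,0,-40,0,0,0],[0,0,-20,0,0,0],[0,0,0,0,0,0],[0,0,0,0,0,0]]]'

```text
t: 10.6
ee_pos: [0.6695, 0.059, 0.196]
tcp_rot: [0.0, 0.09, 0.996, 0.0]
force: [-1.4, 0.3, -0.8]
opening: 0.0859
grasp_force: 0.0
```

```bash
python3 look.py w6; python3 - <<'E'
from h import *; import pickle
s,c=pickle.load(open("w6.pkl","rb")); im=c["color"]; t=quat(s["tcp_rot"]).as_matrix()
b=blobs(redmask(im))[0]; print(cv2.boundingRect(b))
for z in (.058,.06):
    print("block",z,cv2.minAreaRect((plane(c,s,b[:,0],z)[:,:2]*1000).astype(np.float32)))
q=max(blobs(mask(im,(5,180,120),(14,255,255)),8),key=lambda q:cv2.contourArea(q)*(abs(q[:,0].mean(0)[0]-320)<80))
r=cv2.minAreaRect((plane(c,s,q[:,0],.09)[:,:2]*1000).astype(np.float32)); print("tab",cv2.boundingRect(q),r)
d=np.array([r[0][0]/1000,r[0][1]/1000,.0])-s["ee_pos"]; print("tab in tool",t.T@d*1000,"tcp yaw",np.arctan2(t[1,0],t[0,0])-np.pi)
E
```

```text
10.6 [0.6695 0.059  0.196 ] [2.00e-04 8.98e-02 9.96e-01 0.00e+00] [-1.36  0.26 -0.82] 0.08588626364459395
(301, 158, 39, 57)
block 0.058 ((669.9331665039062, 57.79883575439453), (37.18931198120117, 56.23218536376953), 80.63448333740234)
block 0.06 ((669.4586791992188, 57.88720703125), (36.923439025878906, 55.8301887512207), 80.6344985961914)
tab (302, 73, 37, 16) ((577.7784423828125, 74.71015930175781), (28.492341995239258, 11.165030479431152), 79.69291687011719)
tab in tool [ 93.10872953  -0.99444839 195.98301429] tcp yaw -0.17978306608825045
```

View pics/w6.png

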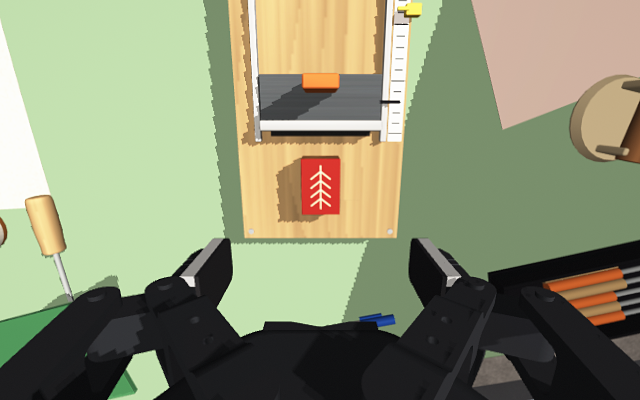

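The block sits home: top at (320,186), measured 56×37 mm at 58 mm height and centred on the slot. The tab is at (321,81), the pointer at (390,102), and the index nose at the top edge, about (398,10). Next I'll go over the tab and grip it across its width.

>>> move_arm --series '[[[30,0,0,0,0,0],[40,0,0,0,0,0],[23.5,-0.3,20,0,0,0],[0,0,30,0,0,0],[0,0,0,0,0,0],[0,0,0,0,0,0],[0,0,0,0,0,0]]]'

```text
t: 11.35
ee_pos: [0.5789, 0.0754, 0.1463]
tcp_rot: [0.0, 0.09, 0.996, 0.0]
force: [-0.2, 0.9, 0.2]
opening: 0.0856
grasp_force: 0.0
```

```bash
python3 look.py w7; python3 - <<'E'
from h import *; import pickle
s,c=pickle.load(open("w7.pkl","rb")); im=c["color"]; t=quat(s["tcp_rot"]).as_matrix()
q=max(blobs(mask(im,(5,180,120),(14,255,255)),8),key=lambda q:cv2.contourArea(q)*(abs(q[:,0].mean(0)[0]-320)<60))
r=cv2.minAreaRect((plane(c,s,q[:,0],.09)[:,:2]*1000).astype(np.float32)); print("tab",cv2.boundingRect(q),r)
print("tab in tool",t.T@(np.array([r[0][0]/1000,r[0][1]/1000,.058])-s["ee_pos"])*1000)
cr=im[60:320,400:520]; cv2.imwrite("pics/crop7.png",cv2.resize(cr,None,fx=2.2,fy=2.2,interpolation=cv2.INTER_CUBIC)[...,::-1])
for q in blobs(mask(im,(20,150,120),(33,255,255)),15): print("yel",cv2.boundingRect(q))
E
```

```text
11.35 [0.5789 0.0754 0.1463] [5.00e-04 8.99e-02 9.96e-01 0.00e+00] [-0.19  0.86  0.17] 0.08555630210644818
tab (300, 189, 42, 30) ((572.1851196289062, 75.9322509765625), (28.927438735961914, 21.178884506225586), 79.68193817138672)
tab in tool [ 6.8206009  -0.66324077 88.33498295]
yel (406, 108, 27, 13)
```

View pics/crop7.png

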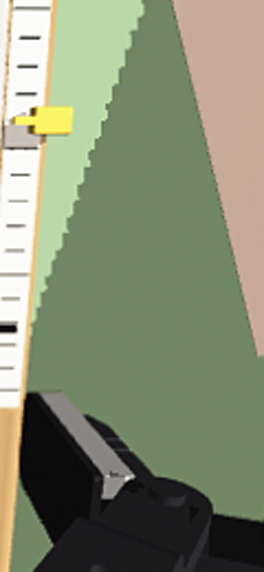

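The crop shows the nose tip at full-image (407,115.5) and the pointer tip at about (407.5,209).

```bash
python3 - <<'E'
from h import *; import pickle
a=-.1795; X=np.array([np.cos(a),np.sin(a)]);Y=np.array([-X[1],X[0]])
for f,pp in (("w7",[(407.5,209),(407,115.5)]),("w6",[(400,102),(398,10)])):
    s,c=pickle.load(open(f+".pkl","rb"))
    for z in(.036,.042):
        P=plane(c,s,pp,z)[:,:2]; D=P[0]-P[1]; print(f,z,P.round(4),D@X,D@Y)
s,c=pickle.load(open("w7.pkl","rb")); im=c["color"]
g=cv2.cvtColor(im,cv2.COLOR_RGB2GRAY); print(g[200:218,400:412].tolist()); 
m=mask(im,(20,120,120),(35,255,255)); print(np.argwhere(m[:,400:416]>0)[:,::1].tolist()[:70])
E
```

```text
w7 0.036 [[0.6072 0.1489]
 [0.5263 0.1569]] 0.08102232253925337 0.006487480053550123
w7 0.042 [[0.605  0.1474]
 [0.526  0.1553]] 0.0790936439966399 0.006333050222575426
w6 0.036 [[0.6055 0.1491]
 [0.5249 0.1566]] 0.08063604368152667 0.007019316833817633
w6 0.042 [[0.6054 0.1475]
 [0.5264 0.1549]] 0.07903275332638872 0.006879751417838591
[[250, 250, 250, 251, 251, 251, 251, 250, 251, 251, 251, 250], [251, 250, 250, 251, 250, 250, 251, 250, 251, 251, 251, 250], [251, 251, 251, 251, 250, 250, 251, 250, 251, 251, 251, 249], [251, 251, 251, 251, 251, 251, 251, 251, 251, 251, 251, 247], [253, 253, 253, 253, 253, 253, 253, 253, 252, 251, 252, 245], [240, 242, 242, 242, 242, 242, 241, 239, 248, 252, 252, 243], [154, 159, 159, 160, 161, 160, 158, 151, 235, 253, 252, 243], [116, 122, 123, 123, 123, 122, 116, 162, 245, 254, 253, 242], [7, 8, 9, 8, 9, 7, 0, 129, 246, 254, 253, 239], [21, 21, 21, 22, 21, 19, 13, 79, 238, 254, 253, 239], [11, 11, 12, 11, 12, 10, 4, 105, 241, 254, 252, 235], [162, 162, 162, 162, 162, 162, 158, 206, 249, 253, 250, 230], [250, 250, 250, 250, 250, 250, 248, 252, 253, 252, 250, 230], [253, 253, 253, 253, 253, 253, 253, 252, 251, 251, 250, 231], [252, 253, 253, 253, 253, 253, 252, 251, 251, 251, 249, 227], [248, 248, 248, 248, 248, 248, 247, 250, 252, 252, 247, 221], [160, 160, 160, 160, 159, 159, 157, 223, 249, 252, 245, 217], [205, 206, 206, 207, 207, 207, 205, 230, 248, 252, 243, 210]]
[[112, 14], [112, 15], [113, 6], [113, 7], [113, 8], [113, 9], [113, 10], [113, 11], [113, 12], [113, 13], [113, 14], [113, 15], [114, 6], [114, 7], [114, 8], [114, 9], [114, 10], [114, 11], [114, 12], [114, 13], [114, 14], [114, 15], [115, 6], [115, 7], [115, 8], [115, 9], [115, 10], [115, 11], [115, 12], [115, 13], [115, 14], [115, 15], [116, 7], [116, 8], [116, 9], [116, 10], [116, 11], [116, 12], [116, 13], [116, 14], [116, 15], [117, 15], [118, 15], [119, 15], [120, 15]]
```

>>> move_arm --series '[[[1.6,0,30,0,0,0],[0,0,30,0,0,0],[0,0,18,0,0,0],[0,0,10,0,0,0],[0,0,0,0,0,0],[0,0,0,0,0,0]]]'

```text
t: 12.0
ee_pos: [0.5773, 0.0757, 0.0589]
tcp_rot: [0.001, 0.09, 0.996, 0.0]
force: [0.5, 0.6, 1.2]
opening: 0.0855
grasp_force: 0.0
```

>>> move_arm --series '[[[0,0,0,0,0,0],[0,0,0,0,0,0],[0,0,0,0,0,0],[0,0,0,0,0,0],[0,0,0,0,0,0],[0,0,0,0,0,0],[0,0,0,0,0,0],[0,0,0,0,0,0]]]' --fingers 0

```text
t: 12.8
ee_pos: [0.5764, 0.0759, 0.0588]
tcp_rot: [0.0, 0.09, 0.996, 0.0]
force: [-1.0, 1.8, 5.4]
opening: 0.0294
grasp_force: 59.8
```

The tab is gripped with the opening at 29.4 mm. Now I'll pull it 80 mm.

>>> move_arm --series '[[[5,0,0,0,0,0],[10,0,0,0,0,0],[12,0,0,0,0,0],[12,0,0,0,0,0],[12,0,0,0,0,0],[12,0,0,0,0,0],[10,0,0,0,0,0],[5,0,0,0,0,0]]]'

```text
t: 13.6
ee_pos: [0.5025, 0.0894, 0.0588]
tcp_rot: [0.004, 0.089, 0.996, 0.0]
force: [9.6, -3.6, -2.8]
opening: 0.0291
grasp_force: 59.3
```

>>> move_arm --series '[[[2,0,0,0,0,0],[0,0,0,0,0,0],[0,0,0,0,0,0],[0,0,0,0,0,0]]]'

```text
t: 14.0
ee_pos: [0.5014, 0.0896, 0.0588]
tcp_rot: [0.004, 0.09, 0.996, 0.0]
force: [8.0, -3.1, -1.7]
opening: 0.0288
grasp_force: 59.4
```

```bash
python3 look.py w8; python3 - <<'E'
from plant import vision
from h import *; import pickle
s,c=pickle.load(open("w8.pkl","rb"))
d=s["ee_pos"][:2]-np.array([.5764,.0759]); print("travel",np.linalg.norm(d))
w=c["color"][100:260,400:600]
sc=vision.read_camera("scene"); sd=vision.read_camera("side"); pickle.dump((sc,sd),open("ss8.pkl","wb"))
a=np.array([.5265,.156,.04]); 
ims=[cv2.resize(c["color"],(520,325))]
for cc in(sc,sd):
    u,v=proj(cc,None,a)[0].astype(int); print(u,v)
    ims.append(cv2.resize(cc["color"][v-20:v+20,u-32:u+32],(400,250),interpolation=cv2.INTER_CUBIC))
o=np.zeros((580,800,3),np.uint8); o[:325,:520]=ims[0]; o[330:,:400]=ims[1]; o[330:,400:]=ims[2]
cv2.imwrite("pics/v8.png",o[...,::-1])
E
```

```text
14.0 [0.5014 0.0896 0.0588] [0.004  0.0896 0.996  0.    ] [ 8.   -3.07 -1.68] 0.02875696536059165
travel 0.07627953858551435
349 220
303 188
```

View pics/v8.png

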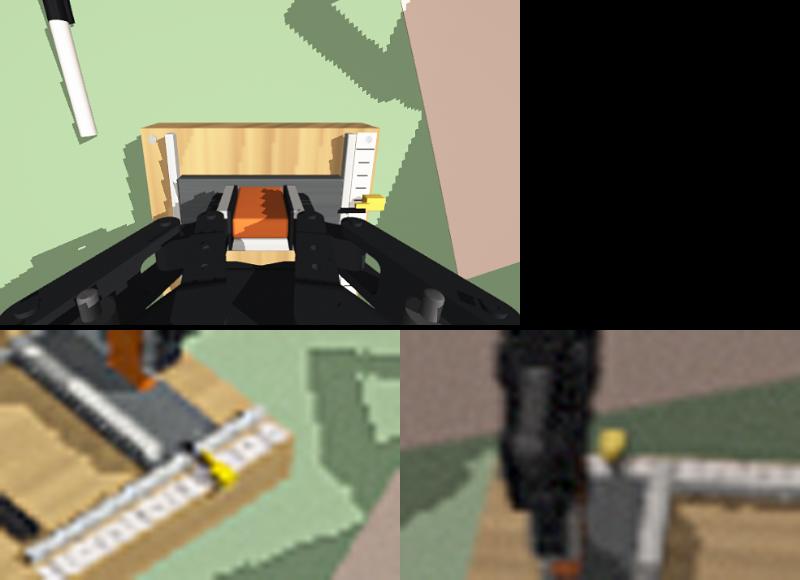

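The wrist view shows the pointer at about (350,210) in the picture, still short of (to +x of) the nose at (360,203). Let me measure the gap.

```bash
cat > gap.py <<'E'
import sys; from h import *; import pickle
s,c=pickle.load(open(sys.argv[1]+".pkl","rb")); im=c["color"]
a=-.1795; X=np.array([np.cos(a),np.sin(a)])
y=mask(im,(20,120,120),(35,255,255)); y[:, :400]=0; y[:,490:]=0
q=blobs(y,10)[0][:,0]; xmin=q[:,0].min(); nose=q[q[:,0]<=xmin+4].mean(0)
g=cv2.cvtColor(im,cv2.COLOR_RGB2GRAY); m=np.uint8(g<45)*255; m[:,:415]=0; m[:,452:]=0; m[:235]=0; m[265:]=0
for p in blobs(m,3): print(cv2.boundingRect(p))
p=min(blobs(m,3),key=lambda p:abs(p[:,0].mean(0)[1]-nose[1]))[:,0]; tip=p[p[:,0]>=p[:,0].max()-6].mean(0)
print("nose",nose,"tip",tip)
for z in(.036,.042):
    P=plane(c,s,[tip,nose],z)[:,:2]; print(z,"gap mm",(P[0]-P[1])@X*1000)
E
python3 gap.py w8
```

```text
(416, 256, 34, 6)
nose [438.78571429 252.78571429] tip [446.13333333 259.        ]
0.036 gap mm 4.223391056707328
0.042 gap mm 4.068890457253864
```

>>> move_arm --series '[[[2,0,0,0,0,0],[1.8,0,0,0,0,0],[0,0,0,0,0,0],[0,0,0,0,0,0],[0,0,0,0,0,0],[0,0,0,0,0,0]]]'

```text
t: 14.75
ee_pos: [0.4978, 0.0902, 0.0587]
tcp_rot: [0.004, 0.09, 0.996, 0.0]
force: [9.3, -3.0, -1.5]
opening: 0.0287
grasp_force: 59.5
```

```bash
python3 look.py w9; python3 gap.py w9; python3 - <<'E'
from h import *; import pickle
s,c=pickle.load(open("w9.pkl","rb")); print("travel",np.linalg.norm(s["ee_pos"][:2]-np.array([.5764,.0759])))
cv2.imwrite("pics/crop9.png",cv2.resize(c["color"][150:290,380:500],None,fx=4,fy=4,interpolation=cv2.INTER_CUBIC)[...,::-1])
def tri(obs):
    A=np.zeros((3,3));b=np.zeros(3)
    for f,p in obs:
        s,c=pickle.load(open(f+".pkl","rb")); e,d=rays(c,s,[p]); d=d[0]/np.linalg.norm(d[0]); M=np.eye(3)-np.outer(d,d); A+=M;b+=M@e
    return np.linalg.solve(A,b)
n=tri([("w2",(360,65.5)),("w6",(398,10)),("w7",(407,114.5))]); p=tri([("w2",(368,134.6)),("w6",(400,102)),("w7",(407.2,209))])
print(n,p,(p-n)[:2]@[np.cos(-.1795),np.sin(-.1795)])
E
```

```text
14.75 [0.4978 0.0902 0.0587] [0.0041 0.0896 0.996  0.    ] [ 9.3  -3.03 -1.54] 0.028685367007474788
(416, 256, 21, 6)
nose [438.07692308 257.53846154] tip [433.66666667 258.5       ]
0.036 gap mm 0.6417885674152517
0.042 gap mm 0.6183039670070346
travel 0.07986467353904532
[0.52526057 0.15601048 0.03862651] [0.60557697 0.14812606 0.03989746] 0.08043363008003072
```

View pics/crop9.png

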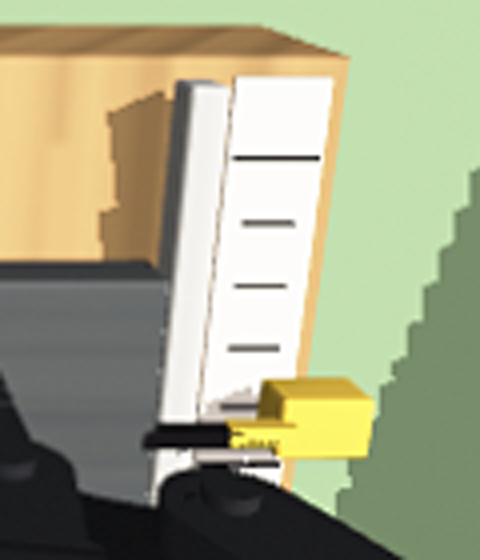

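The crop shows the pointer tip level with the yellow nose, both at about (437,258) in the full image. Gap is about 0.6 mm, and the triangulated 80.4 mm agrees with the 79.9 mm travelled. I'll check that it holds, then hand in.

>>> move_arm --series '[[[0,0,0,0,0,0],[0,0,0,0,0,0],[0,0,0,0,0,0],[0,0,0,0,0,0],[0,0,0,0,0,0],[0,0,0,0,0,0],[0,0,0,0,0,0],[0,0,0,0,0,0]]]'

```text
t: 15.6
ee_pos: [0.4978, 0.0902, 0.0587]
tcp_rot: [0.004, 0.09, 0.996, 0.0]
force: [8.2, -3.3, -2.6]
opening: 0.0292
grasp_force: 59.5
```

```bash
python3 look.py w10; python3 gap.py w10; python3 -c "
from plant import close_job
print(close_job())"
```

```text
15.6 [0.4978 0.0902 0.0587] [0.0041 0.0896 0.996  0.    ] [ 8.18 -3.32 -2.57] 0.02921786979678112
(416, 256, 29, 6)
nose [438.2 256.2] tip [440.76923077 259.92307692]
0.036 gap mm 2.5368714021333703
0.042 gap mm 2.4440465823113167
the job is handed in; nothing more can be done
None
```

The job is handed in (no verdict came back): the red block is home in the slot and released, and the arm is still holding the tab with the pointer about 0.5–2.5 mm from the yellow index (limit 5 mm); the last camera reading was the 2.5 mm one, though the arm had not moved.

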